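# Roll a shaft blank into the V rest and set it against the end stop

### The job

Roll the loose round steel bar along the surface plate, up the ramp and into the groove of the V rest, then push the bar along the groove until its end touches the end stop. Only push with the fingers: do not pick the bar up, and leave the other things where they are.

Things in the scene. Friction and masses are not known exactly. Their poses are not given: they have to be found in the camera images.
- shaft_blank: Loose round steel bar, 32 mm in diameter, 100 mm long, about 0.45 kg lying on the plate before the V rest's ramp, within about 0.2 rad of parallel to the groove. Lightly oiled: it rolls freely and slips along fingers and groove (friction about 0.3). Origin at the bar's centre, on its axis (16 mm above the plate while it lies there). Its y axis runs along the bar; x and z turn as it rolls.
- v_rest: Fixed steel V rest on the plate, 93 x 170 mm. Origin on the plate under the bottom of the groove; z up. The 120 degree groove runs along y, bottom line at x = 0, 2 mm up. The bar comes from the -x side, over a ramp. The far flank rises to 18 mm at x = 28 mm; the body ends at x = 38 mm. Seated, the bar's axis is 20.5 mm above the plate at x = 0, and with its end at the stop its centre is at y = +25 mm.
- groove_lip (a point): Middle of the lip between ramp and groove, 9.5 mm above the plate, at x = -13 mm, y = 0 of the V rest. The ramp rises evenly to it from the plate at x = -55 mm; behind it the near flank falls into the groove. Axes as the V rest's.
- stop_face (a point): Point of the end stop that the bar's end is to touch, at y = +75 mm of the V rest, 20.5 mm above the plate. The stop is an upright plate across the groove's +y end, 70 mm wide, 10 mm thick, 29 mm high. Axes as the V rest's.
- open_end (a point): Bottom of the groove at its open end, y = -85 mm of the V rest, 2 mm above the plate; nothing closes this end. Axes as the V rest's.
- gear: Loose bystander, to be left alone (it may shift by 15 mm at most): steel gear lying flat, 51 mm across, 20 mm high, left of the bar (+y side). Origin at the centre of its underside.
- ring_gauge: Loose bystander, to be left alone (it may shift by 15 mm at most): steel ring gauge lying flat, 54 mm across, 18 mm high, right of the bar (-y side). Origin at the centre of its underside.
- bushing_1: Loose bystander, to be left alone (it may shift by 15 mm at most): turned brass bushing standing, 31 mm across, 22 mm high, right of the V rest. Origin at the centre of its underside.
- stylus_box: Loose bystander, to be left alone (it may shift by 15 mm at most): flat black box with clear lid, 60 x 90 x 22 mm, left of the V rest's end stop. Origin at the centre of its underside.
- gauge_block_3: Loose bystander, to be left alone (it may shift by 15 mm at most): small steel gauge block, 35 x 9 x 20 mm, right of the ramp. Origin at the centre of its underside.
Things that resemble listed ones, but are neither listed nor needed, are in the scene too. What is meant by the shaft_blank is not red or turquoise, and is the larger of those in its own colour.

How it is judged:
By the outcome, as a careful person would: the job done as asked, in the order asked, and still so for the second after the job is handed in, with the robot touching nothing.
It also fails if it takes over 51 s, if anything falls off the work surface, if the arm or the gripper's body presses on something with over 40 N, if the wrist force passes 120 N, or if a joint passes its speed limit or range.

### The arm

A 6-joint arm with a two-finger parallel gripper is mounted at the origin on a cart in front of the work surface, level with it; the furniture and walls round the work are solid. World frame = base frame: x ahead of the robot, y to its left, z up, the work surface at z = 0. Lengths are in mm, angles in rad, forces in N, time in s.
With the tool pointing down it reaches from about 350 to 975 mm from the base axis. Payload 7.1 kg.
Tool frame: the origin (TCP) lies midway between the tips of the shut fingers; the grasp point (between the pads) lies pinch_z behind it (pinch_z is the distance from the TCP to the grasp point, in mm); z points along the fingers, y is the line along which they close (so a half turn about z gives the same grasp; the last joint's range is limited). The gripper opens to 88 mm and grips with 3 to 60 N. Pads are 20 mm wide; open, the fingers measure 115 mm over their backs; the gripper's body (75 mm by 178 mm) begins 61 mm behind the grasp point.
Start: joints at [-0.791, 0.423, 1.63, -0, 1.089, -0.019], TCP at [447.83, -435.951, 222.675] pointing down, gripper open.
Joint ranges: [-3, 3], [-0.9, 2.11], [0.09, 2.58], [-1.31, 4.45], [0.11, 2.69], [-2.54, 2.54]. Speed limits (rad/s): [2.39, 2.39, 3.01, 3.14, 3.14, 3.14].

### API

Orientations are given as a rotation vector (axis times angle).
In Python, from workcell import get_obs, get_image, close_job, pinch_z gives the robot as it stands.
- The arm moves only by the tool jog_arm, never from a script. Its argument "commands" is a list of rows, each a list of 3 entries, a list of its own where there are three numbers: the gripper command: -1 is shut, 1 is fully open, values between are in proportion, then the shift along the tool's x, y, z as a fraction of full scale, then the turn, a rotation vector about the tool's x, y, z as a fraction of full scale. In form: [[gripper, [tx, ty, tz], [rx, ry, rz]], ...]. A call has 1 to 10 rows; each row shifts and turns the commanded pose from where the row before left it, along the tool's axes as they then stand; what a row does not reach is not made up. Full scale, the value 1, is 0.1 m for a shift and 45 degrees for a turn. A row lasts 1/10 s, in which the tool goes at most 50 mm and 8.59 degrees, less where a joint would pass 70% of its speed; a pose out of reach is approached as far as the arm can. A call with a number of a shift or a turn outside -1 to 1 is refused whole. A call with a gripper value outside its range is refused whole. The fingers move at their own pace and stop on an object; the grip force is fixed at half the most. Time passes only in rows, so rows that do not move let the fingers close. It gives the time, the measured TCP pose, the force, the opening and the grip force at its end, in the units of the state.
- get_obs(): the state, without advancing time (a new reading comes with each control period).
- get_image(name): name is "side" or "top" or "wrist"; returns a dict with "image" (400x640x3 uint8, blue, green, red), "z_map" (400x640 float32, mm along the optical axis (not along the pixel's ray), 0 where there is no reading), "intrinsics" (3x3 intrinsics, pixels), "k1" (the pictures are not rectified: a ray, as slopes to the right and down, at radius r is drawn at 1 + k1 r^2 times it, then the intrinsics apply), "eye" and "orientation" of the camera in the world; the wrist camera has in their place "mount" (4x4, takes a point from camera to tool coordinates, whose origin is the TCP and whose axes are the flange's). Camera axes: x right, y down, z forward; pixel columns grow to the right and rows downward; lengths in mm; the calibration is good to about 2 mm. A picture is of the moment at which its call begins: read the wrist's pose just before it.
- close_job(): hands the job in; it is judged then, once.
The state is a dict: "t": time; "qpos": joint angles; "qvel": joint speeds; "joint_torque": joint torques, N m; "ee_pos": TCP position; "orientation": TCP orientation; "ft_force": force on the tool from outside, world axes, zero at the start; "moment": the same for the moment, N m; "width": finger opening in mm; "grasp_force": force on a finger pad.
Only numpy, scipy, OpenCV 4.12 (cv2) and the standard library are available. Lean on these libraries where they do the work, as an engineer would, in place of code of your own. Each camera call takes 0.05 s, during which the arm holds its last target. There are 200 camera calls.

## Working session

There is one attempt and no reset: what is moved stays moved. The work goes in short steps, Python scripts to look and compute and a tool call to move; the robot and the scene stay as the last step left them, time stands still between calls to the robot, and variables do not carry over. Pictures are saved under pics/ and viewed, at most 10 in all, crops included, and the job is handed in when it is done.

Besides the shell and the picture viewer there is one more tool, called after ">>>" as name(argument=value, ...), one argument or row to a line, values as JSON. jog_arm: Moves the arm, as the interface text tells. Its arguments: {"type":"object","properties":{"commands":{"type":"array","items":{"type":"array"}}},"required":["commands"]}

```bash
mkdir -p pics; cat > h.py <<'E'
import numpy as np, cv2
from scipy.spatial.transform import Rotation as R
from workcell import get_obs, get_image, close_job, pinch_z
def rot(o):
    o=np.array(o,float)
    if o.shape==(3,3): return o
    return R.from_rotvec(o).as_matrix() if o.size==3 else R.from_quat(o).as_matrix()
def campose(d,obs=None):
    if 'mount' in d:
        M=np.array(d['mount']); T=np.eye(4); T[:3,:3]=rot(obs['orientation']); T[:3,3]=obs['ee_pos']
        W=T@M; return W[:3,3],W[:3,:3]
    return np.array(d['eye'],float),rot(d['orientation'])
def rays(d,uv):
    K=np.array(d['intrinsics'],float)
    return cv2.undistortPoints(np.array(uv,float).reshape(-1,1,2),K,np.array([d['k1'],0,0,0.])).reshape(-1,2)
def onplane(d,uv,z,obs=None):
    e,Rm=campose(d,obs); s=rays(d,uv); v=np.c_[s,np.ones(len(s))]@Rm.T
    return e+v*((z-e[2])/v[:,2])[:,None]
E
python3 - <<'E'
from h import *
import pickle
o=get_obs(); print(o, pinch_z)
d={}
for n in ('side','top','wrist'):
    d[n]=get_image(n); cv2.imwrite(f'pics/{n}0.png',d[n]['image'])
    print(n,{k:v for k,v in d[n].items() if k not in('image','z_map')})
d['obs']=o
pickle.dump(d,open('d0.pkl','wb'))
E
```

```text
{'t': 0.0, 'qpos': array([-7.90976704e-01,  4.23819932e-01,  1.63069392e+00, -3.09762518e-05,
        1.08863423e+00, -1.89844451e-02]), 'qvel': array([-8.20935446e-04,  9.92302131e-04, -2.05783104e-03, -1.00908976e-03,
        1.05522830e-03,  8.40979965e-05]), 'joint_torque': array([ 1.68200131e-03, -5.44620323e+01, -2.73669416e+01,  6.44898182e-02,
        2.26952374e-02, -1.06201408e-04]), 'ee_pos': array([ 447.44381077, -435.55230705,  221.91322919]), 'orientation': array([-2.89299939e+00, -1.22112641e+00,  9.46786427e-04]), 'ft_force': array([-0.72549623,  0.00555524,  0.61173511]), 'moment': array([-0.01607937,  0.02385119, -0.0227818 ]), 'grasp_force': 0.0, 'width': 88.20352523500084} 18.700000000000003
side {'intrinsics': array([[420.82453957,   0.        , 323.79700274],
       [  0.        , 420.82453957, 199.68781182],
       [  0.        ,   0.        ,   1.        ]]), 'k1': -0.10771840974930309, 'eye': array([-323.76849146,  384.43968949,  481.00938022]), 'orientation': array([-1.23746236,  1.89094589, -1.20073551])}
top {'intrinsics': array([[400.45020068,   0.        , 322.23443408],
       [  0.        , 400.45020068, 201.26417463],
       [  0.        ,   0.        ,   1.        ]]), 'k1': 0.03175879009436339, 'eye': array([423.18889337,  -9.66974999, 987.26483771]), 'orientation': array([-2.14522102,  2.16775148, -0.14800206])}
wrist {'intrinsics': array([[286.565707  ,   0.        , 319.31693599],
       [  0.        , 286.565707  , 197.40492716],
       [  0.        ,   0.        ,   1.        ]]), 'k1': 0.0029865738899808366, 'mount': array([[ 8.25610639e-04, -9.61630654e-01, -2.74346138e-01,
         7.48394831e+01],
       [ 9.99999518e-01,  6.47916054e-04,  7.38316581e-04,
         8.98874442e-01],
       [-5.32234589e-04, -2.74346615e-01,  9.61630725e-01,
        -1.61555353e+02],
       [ 0.00000000e+00,  0.00000000e+00,  0.00000000e+00,
         1.00000000e+00]])}
```

View pics/top0.png

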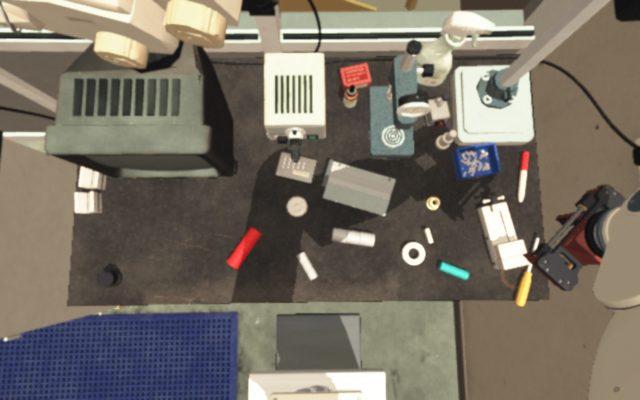

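View pics/side0.png

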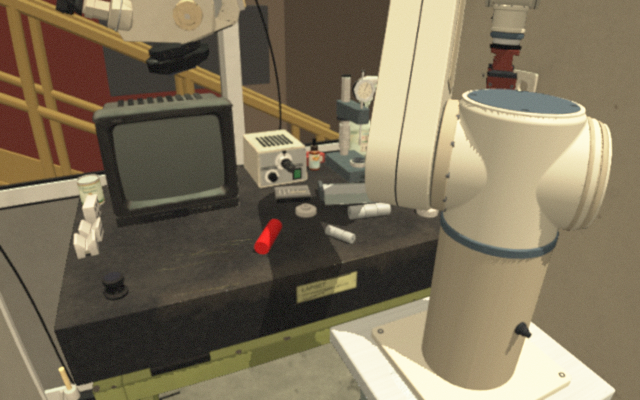

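The top view shows the V rest at (359,188), its ramp towards the bottom of the picture. There are two steel-coloured bars: a larger one at (354,238) and a smaller one at (306,265). The red bar at (244,248) and the turquoise one at (453,270) are ruled out. The larger steel bar, right in front of the ramp, fits the shaft_blank. I'll confirm it in an enlarged crop.

```bash
python3 - <<'E'
from h import *
import pickle
d=pickle.load(open('d0.pkl','rb'))
t=d['top']; im=t['image']
c=im[140:290,270:470]; cv2.imwrite('pics/crop1.png',cv2.resize(c,None,fx=4,fy=4,interpolation=cv2.INTER_CUBIC))
def P(z,*uv): print(z,np.round(onplane(t,uv,z),1).tolist())
g=cv2.cvtColor(im,cv2.COLOR_BGR2HSV)
m=((g[...,2]>115)).astype(np.uint8); m[:140]=0;m[290:]=0;m[:,:270]=0;m[:,470:]=0
cs,_=cv2.findContours(m,cv2.RETR_EXTERNAL,cv2.CHAIN_APPROX_NONE)
for k in cs:
    if cv2.contourArea(k)<25: continue
    r=cv2.minAreaRect(k); b=cv2.boxPoints(r)
    print(np.round(r[0]),np.round(r[1],1),'pos z16',np.round(onplane(t,[r[0]],16)[0],1),'corners', np.round(onplane(t,b,16)[:,:2]).tolist())
E
```

```text
[454. 271.] [30.7  9.2] pos z16 [ 380.6 -329.3   16. ] corners [[384.0, -292.0], [404.0, -300.0], [378.0, -367.0], [358.0, -358.0]]
[307. 266.] [29.9 10. ] pos z16 [395.6  22.   16. ] corners [[421.0, 50.0], [432.0, 29.0], [370.0, -6.0], [359.0, 15.0]]
[413. 254.] [23. 24.] pos z16 [ 422.3 -233.    16. ] corners [[450.0, -205.0], [449.0, -263.0], [395.0, -261.0], [395.0, -203.0]]
[354. 237.] [43.4 13.7] pos z16 [462.4 -91.2  16. ] corners [[454.0, -37.0], [487.0, -42.0], [471.0, -146.0], [438.0, -140.0]]
[428. 235.] [16.8  6.3] pos z16 [ 465.4 -272.1   16. ] corners [[482.0, -259.0], [487.0, -274.0], [449.0, -285.0], [444.0, -270.0]]
[433. 203.] [13.4 14.1] pos z16 [ 544.7 -286.3   16. ] corners [[544.0, -262.0], [569.0, -288.0], [545.0, -310.0], [521.0, -285.0]]
[297. 206.] [20. 20.] pos z16 [540.   45.4  16. ] corners [[565.0, 70.0], [564.0, 21.0], [515.0, 21.0], [516.0, 70.0]]
[357. 188.] [69.4 39. ] pos z16 [ 583.9 -102.4   16. ] corners [[564.0, -7.0], [657.0, -36.0], [604.0, -199.0], [512.0, -168.0]]
[296. 167.] [36.9 23.9] pos z16 [636.8  48.   16. ] corners [[619.0, 99.0], [677.0, 86.0], [655.0, -3.0], [597.0, 11.0]]
[463. 162.] [28. 12.] pos z16 [ 645.5 -365.4   16. ] corners [[681.0, -353.0], [681.0, -382.0], [610.0, -378.0], [610.0, -349.0]]
[462. 144.] [ 7. 14.] pos z16 [ 692.5 -365.5   16. ] corners [[702.0, -349.0], [701.0, -383.0], [683.0, -382.0], [684.0, -348.0]]
[444. 144.] [ 9. 17.] pos z16 [ 690.5 -322.1   16. ] corners [[702.0, -302.0], [702.0, -344.0], [679.0, -343.0], [679.0, -300.0]]
[392. 147.] [14. 42.] pos z16 [ 685.6 -191.5   16. ] corners [[704.0, -140.0], [703.0, -244.0], [667.0, -243.0], [668.0, -139.0]]
```

View pics/crop1.png

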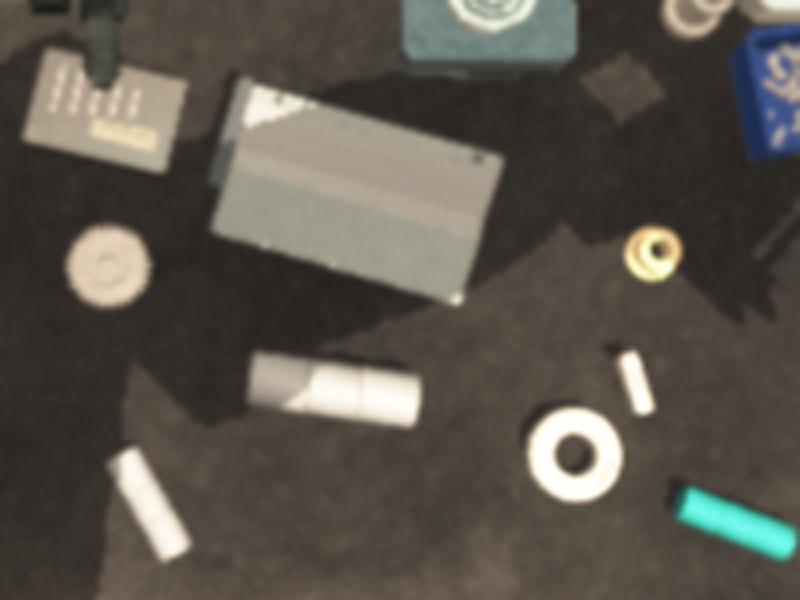

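The crop confirms it: the shaft_blank is the larger steel bar at crop (335,390). The smaller decoy is at (150,500) and the turquoise bar at (735,520). The V rest's ramp edge runs from (212,231) to (460,303), and the stop is at its left end near (228,130). Next I'll work out the rest's pose and the clearances.

```bash
python3 - <<'E'
from h import *
import pickle
d=pickle.load(open('d0.pkl','rb'))
t=d['top']; f=lambda u,v:(270+u/4-.375,140+v/4-.375)
a,b=onplane(t,[f(212,231),f(460,303)],0); c=onplane(t,[f(503,156)],18)[0]
e=onplane(t,[f(242,78)],29)[0]
print(a,b,c,e,np.linalg.norm(a-b),np.linalg.norm((b-c)[:2]))
y=(a-b)[:2]; y/=np.linalg.norm(y); yaw=np.arctan2(-y[0],y[1]); x=np.array([np.cos(yaw),np.sin(yaw)])
o1=(a+b)[:2]/2+55*x; o2=c[:2]-38*x+85*y
print('yaw',yaw,o1,o2)
bar=np.array([462.4,-91.2]); print('bar in rest',(bar-o1)@x,(bar-o1)@y)
# heights
zm=t['z_map']; vs,us=np.mgrid[50:300:1,250:480:1]; uv=np.c_[us.ravel(),vs.ravel()]
E_,Rm=campose(t); s=rays(t,uv+0.0); P=E_+(np.c_[s,np.ones(len(s))]*zm[vs.ravel(),us.ravel()][:,None])@Rm.T
hi=P[(P[:,2]>60)&(P[:,1]<150)]; 
for lo in range(500,900,50):
    q=hi[(hi[:,0]>=lo)&(hi[:,0]<lo+50)]
    if len(q): print(lo,len(q),q.min(0).round(),q.max(0).round())
o=d['obs']; M=rot(o['orientation']); print(M.round(3))
tgt=bar-46*x; print('staging',tgt)
E
```

```text
[562.93464266 -17.50324148   0.        ] [ 516.39075159 -170.47687877    0.        ] [ 605.14727061 -196.7773577    18.        ] [653.16259923 -36.65768045  29.        ] 159.89767822308218 92.57124207818069
yaw -0.2953612454645431 [ 592.28103496 -109.99976106] [ 593.53504774 -104.3968604 ]
bar in rest -129.72914049650748 -19.820806336470596
600 64 [635.  34.  74.] [649.  58.  94.]
650 1025 [ 651. -328.   61.] [700.  60. 310.]
700 1965 [ 700. -328.   60.] [750. 115. 313.]
750 2347 [ 750. -309.   60.] [800. 112. 286.]
800 1748 [ 800. -310.   60.] [850. 115. 273.]
850 1457 [ 850. -326.   60.] [885. 115. 173.]
[[ 0.698  0.717 -0.001]
 [ 0.717 -0.698  0.001]
 [ 0.    -0.002 -1.   ]]
staging [418.39193563 -77.81006831]
```

>>> jog_arm(
  commands=[
    [0.36,[0.3,-0.34,0],[0,0,0]],
    [0.36,[0.3,-0.34,0],[0,0,0]],
    [0.36,[0.3,-0.34,0],[0,0,0]],
    [0.36,[0.3,-0.34,0],[0,0,0]],
    [0.36,[0.3,-0.34,0],[0,0,0]],
    [0.36,[0.3,-0.34,0],[0,0,0]],
    [0.36,[0.3,-0.34,0],[0,0,0]],
    [0.36,[0.26,-0.32,0],[0,0,0]],
  ],
)

```text
t: 0.95
ee_pos: [418.4, -76.7, 222.7]
orientation: [-2.894, -1.222, -0.0]
ft_force: [0.5, -0.2, -0.0]
width: 59.8
grasp_force: 0.0
```

>>> jog_arm(
  commands=[
    [0.36,[0,0,0],[0,0,-0.18]],
    [0.36,[0,0,0],[0,0,-0.18]],
    [0.36,[0,0,0],[0,0,-0.18]],
    [0.36,[0,0,0],[0,0,-0.18]],
    [0.36,[0,0,0],[0,0,-0.18]],
    [0.36,[0,0,0],[0,0,-0.18]],
    [0.36,[0,0,0],[0,0,-0.18]],
    [0.36,[0,0,0],[0,0,-0.18]],
    [0.36,[0,0,0],[0,0,-0.18]],
    [0.36,[0,0,0],[0,0,-0.18]],
  ],
)

```text
t: 1.95
ee_pos: [418.8, -78.5, 222.5]
orientation: [-1.399, -2.812, 0.0]
ft_force: [-0.7, -0.2, 0.5]
width: 59.6
grasp_force: 0.0
```

>>> jog_arm(
  commands=[
    [0.36,[0,0,0],[0,0,-0.18]],
    [0.36,[0,0,0],[0,0,-0.18]],
    [0.36,[0,0,0],[0,0,-0.18]],
    [0.36,[0,0,0],[0,0,-0.18]],
    [0.36,[0,0,0],[0,0,-0.085]],
    [0.36,[0,0,0],[0,0,0]],
  ],
)

```text
t: 2.55
ee_pos: [418.9, -78.5, 222.6]
orientation: [-0.464, -3.107, -0.0]
ft_force: [-0.2, -0.5, 0.4]
width: 59.7
grasp_force: 0.0
```

```bash
python3 - <<'E'
from h import *
import pickle
o=get_obs(); w=get_image('wrist'); cv2.imwrite('pics/w1.png',w['image']); pickle.dump((o,w),open('w1.pkl','wb'))
E
```

```text
(no output)
```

View pics/w1.png

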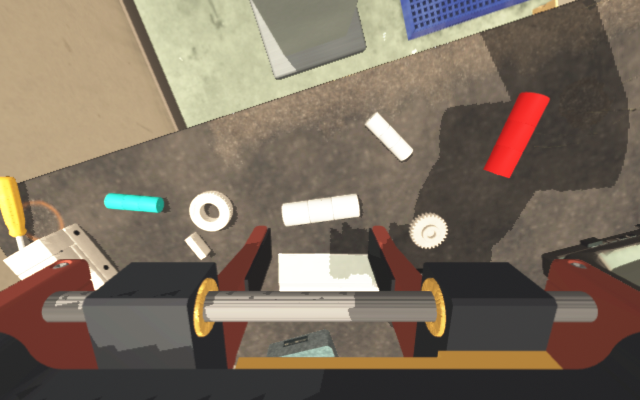

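The wrist view shows the bar at about (320,210). The ramp's front edge lies near row 254, from column 278 to about 375, and is nearly horizontal, so the tool is square to the rest. The fingers are at (258,240) and (384,240).

```bash
python3 - <<'E'
from h import *
import pickle
o,w=pickle.load(open('w1.pkl','rb')); im=w['image']; g=cv2.cvtColor(im,cv2.COLOR_BGR2HSV)
m=((g[...,2]>125)&(g[...,1]<90)).astype(np.uint8); m[:185]=0;m[235:]=0;m[:,:270]=0;m[:,370:]=0
k=max(cv2.findContours(m,0,1)[0],key=cv2.contourArea); r=cv2.minAreaRect(k); print(r)
P=onplane(w,cv2.boxPoints(r),16,o)[:,:2]
O=np.array([593.6,-104.8]); yaw=-0.297; X=np.array([np.cos(yaw),np.sin(yaw)]); Y=np.array([-X[1],X[0]])
loc=lambda p:np.c_[(p-O)@X,(p-O)@Y].round(1).tolist()
print('bar',P.mean(0),loc(P.mean(0)[None]),loc(P))
m2=((g[...,2]>125)&(g[...,1]<90))
e=[]
for u in range(285,325,4):
    col=g[236:275,u,2].astype(float); v=236+np.argmax(np.diff(col))+.5; e.append((u,v))
print(e); print('ramp edge',loc(onplane(w,e,0,o)[:,:2]))
q=onplane(w,[(278,254)],0,o)[:,:2]; print('corner',loc(q)); print('tcp',loc(o['ee_pos'][None,:2]))
E
```

```text
((319.330810546875, 207.6461639404297), (29.644298553466797, 79.38223266601562), 82.87498474121094)
bar [461.93714683 -92.57012145] [[-129.5, -26.8]] [[-143.5, -81.7], [-157.2, 23.0], [-115.9, 29.6], [-101.3, -78.3]]
[(285, np.float64(252.5)), (289, np.float64(252.5)), (293, np.float64(253.5)), (297, np.float64(252.5)), (301, np.float64(252.5)), (305, np.float64(252.5)), (309, np.float64(252.5)), (313, np.float64(252.5)), (317, np.float64(252.5)), (321, np.float64(252.5))]
ramp edge [[-55.1, -77.1], [-55.1, -71.2], [-53.5, -65.4], [-55.1, -59.4], [-55.1, -53.5], [-55.1, -47.6], [-55.1, -41.7], [-55.2, -35.8], [-55.2, -29.9], [-55.2, -24.0]]
corner [[-52.6, -87.5]]
tcp [[-174.8, -26.0]]
```

>>> jog_arm(
  commands=[
    [0.36,[0,0,0.4],[0,0,0]],
    [0.36,[0,0,0.4],[0,0,0]],
    [0.36,[0,0,0.4],[0,0,0]],
    [0.36,[0,0,0.4],[0,0,0]],
    [0.36,[0,0,0.3],[0,0,0]],
    [0.36,[0,0,0.2],[0,0,0]],
    [0.36,[0,0,0.02],[0,0,0]],
    [0.36,[0,0,0],[0,0,0]],
  ],
)

```text
t: 3.4
ee_pos: [418.8, -78.5, 10.5]
orientation: [-0.466, -3.106, -0.0]
ft_force: [-0.7, -0.3, 0.8]
width: 60.0
grasp_force: 0.0
```

>>> jog_arm(
  commands=[
    [0.36,[-0.03,0,0],[0,0,0]],
    [0.36,[-0.03,0,0],[0,0,0]],
    [0.36,[-0.03,0,0],[0,0,0]],
    [0.36,[-0.03,0,0],[0,0,0]],
    [0.36,[-0.03,0,0],[0,0,0]],
    [0.36,[-0.03,0,0],[0,0,0]],
    [0.36,[-0.03,0,0],[0,0,0]],
    [0.36,[-0.03,0,0],[0,0,0]],
    [0.36,[-0.03,0,0],[0,0,0]],
    [0.36,[-0.03,0,0],[0,0,0]],
  ],
)

```text
t: 4.4
ee_pos: [447.9, -87.4, 10.6]
orientation: [-0.465, -3.107, -0.0]
ft_force: [0.4, -0.9, -0.1]
width: 59.7
grasp_force: 0.1
```

>>> jog_arm(
  commands=[
    [0.36,[-0.03,0,0],[0,0,0]],
    [0.36,[-0.03,0,0],[0,0,0]],
    [0.36,[-0.03,0,0],[0,0,0]],
    [0.36,[-0.03,0,0],[0,0,0]],
    [0.36,[-0.03,0,0],[0,0,0]],
    [0.36,[0,0,0],[0,0,0]],
  ],
)

```text
t: 5.0
ee_pos: [462.7, -91.8, 10.7]
orientation: [0.465, 3.106, -0.0]
ft_force: [-0.0, 0.2, -0.3]
width: 59.7
grasp_force: 0.0
```

```bash
python3 - <<'E'
from h import *
import pickle
o=get_obs(); t=get_image('top'); w=get_image('wrist')
c=t['image'][140:290,270:470]
cv2.imwrite('pics/s2.png',np.vstack([cv2.resize(c,(440,330)),cv2.resize(w['image'],(440,264))]))
E
```

```text
(no output)
```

View pics/s2.png

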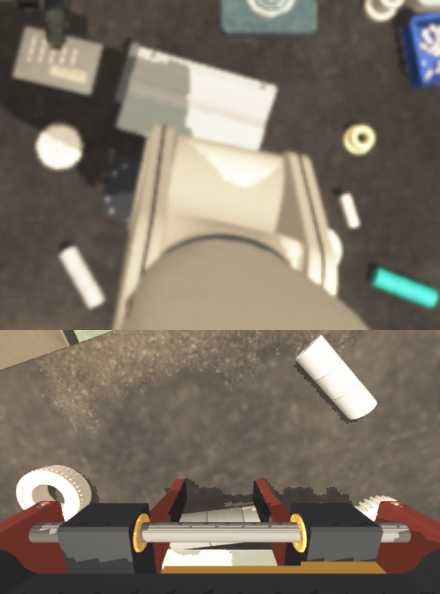

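The top view is blocked by the arm. The wrist view shows the bar just ahead of the fingers at about (220,515), before the ramp and not yet fully square. I'll keep pushing.

>>> jog_arm(
  commands=[
    [0.36,[-0.03,0,0],[0,0,0]],
    [0.36,[-0.03,0,0],[0,0,0]],
    [0.36,[-0.03,0,0],[0,0,0]],
    [0.36,[-0.03,0,0],[0,0,0]],
    [0.36,[-0.03,0,0],[0,0,0]],
    [0.36,[-0.03,0,0],[0,0,0]],
    [0.36,[-0.03,0,0],[0,0,0]],
    [0.36,[-0.03,0,0],[0,0,0]],
    [0.36,[-0.03,0,0],[0,0,0]],
    [0.36,[-0.03,0,0],[0,0,0]],
  ],
)

```text
t: 6.1
ee_pos: [490.9, -100.5, 10.7]
orientation: [-0.465, -3.107, -0.0]
ft_force: [-0.9, 1.0, 0.2]
width: 59.7
grasp_force: 0.1
```

>>> jog_arm(
  commands=[
    [0.36,[-0.03,0,0],[0,0,0]],
    [0.36,[-0.03,0,0],[0,0,0]],
    [0.36,[-0.03,0,0],[0,0,0]],
    [0.36,[-0.03,0,-0.01],[0,0,0]],
    [0.36,[-0.03,0,-0.01],[0,0,0]],
    [0.36,[-0.03,0,-0.01],[0,0,0]],
    [0.36,[-0.03,0,0],[0,0,0]],
    [0.36,[-0.03,0,0],[0,0,0]],
    [0.36,[0,0,0],[0,0,0]],
    [0.36,[0,0,0],[0,0,0]],
  ],
)

```text
t: 7.1
ee_pos: [513.9, -107.5, 13.7]
orientation: [0.465, 3.107, -0.0]
ft_force: [-1.9, 0.1, 0.6]
width: 59.7
grasp_force: 0.8
```

```bash
python3 - <<'E'
from h import *
import pickle
o=get_obs(); w=get_image('wrist'); s=get_image('side')
cv2.imwrite('pics/s3.png',np.vstack([cv2.resize(w['image'][230:400,180:460],(700,425)),cv2.resize(s['image'][160:260,240:480],(400,167))] if 0 else [cv2.resize(w['image'][230:400,180:460],(600,364)),cv2.resize(s['image'][170:250,270:480],(600,229))]))
E
```

```text
(no output)
```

View pics/s3.png

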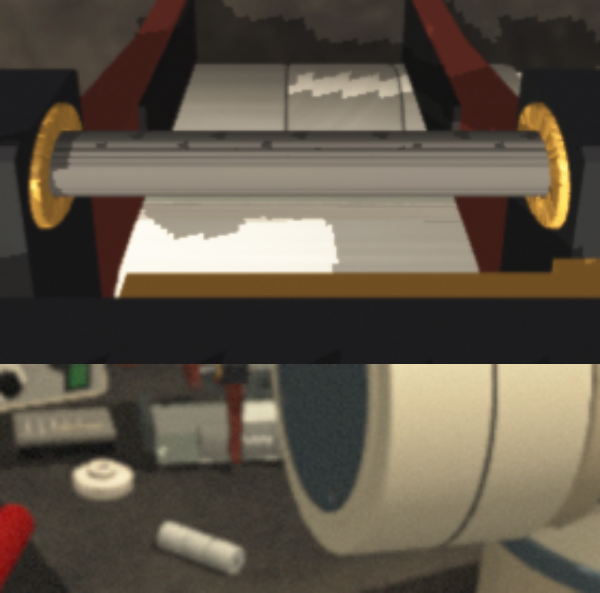

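The bar now lies square against both fingers at the foot of the ramp: its rear edge is level at row 65 and the force is about 2 N. Next I'll push it up and over the lip slowly.

>>> jog_arm(
  commands=[
    [0.36,[-0.03,0,0],[0,0,0]],
    [0.36,[-0.03,0,0],[0,0,0]],
    [0.36,[-0.03,0,0],[0,0,0]],
    [0.36,[-0.03,0,-0.01],[0,0,0]],
    [0.36,[-0.03,0,-0.01],[0,0,0]],
    [0.36,[-0.03,0,0],[0,0,0]],
    [0.36,[-0.03,0,0],[0,0,0]],
    [0.36,[-0.03,0,0],[0,0,0]],
    [0.36,[-0.03,0,0],[0,0,0]],
    [0.36,[-0.03,0,0],[0,0,0]],
  ],
)

```text
t: 8.2
ee_pos: [542.6, -116.3, 15.7]
orientation: [-0.465, -3.107, -0.0]
ft_force: [-4.0, 1.1, 2.1]
width: 59.7
grasp_force: 2.0
```

>>> jog_arm(
  commands=[
    [0.36,[-0.02,0,0],[0,0,0]],
    [0.36,[-0.02,0,0],[0,0,0]],
    [0.36,[-0.02,0,0],[0,0,0]],
    [0.36,[-0.02,0,0],[0,0,0]],
    [0.36,[-0.02,0,0],[0,0,0]],
    [0.36,[-0.02,0,0],[0,0,0]],
    [0.36,[0,0,0],[0,0,0]],
    [0.36,[0,0,0],[0,0,0]],
  ],
)

```text
t: 9.0
ee_pos: [553.9, -119.8, 15.7]
orientation: [0.464, 3.107, -0.0]
ft_force: [0.3, -1.0, -0.2]
width: 59.6
grasp_force: 0.0
```

```bash
python3 - <<'E'
from h import *
o=get_obs(); s=get_image('wrist')
cv2.imwrite('pics/s4.png',cv2.resize(s['image'][220:400,180:460],(600,386)))
O=np.array([593.6,-104.8]); yaw=-0.297; X=np.array([np.cos(yaw),np.sin(yaw)]); Y=np.array([-X[1],X[0]])
p=o['ee_pos'][:2]-O; print(p@X,p@Y,o['ft_force'])
E
```

```text
-33.5591863712843 -25.927303444872965 [ 0.29834215 -0.99906377 -0.19731607]
```

View pics/s4.png

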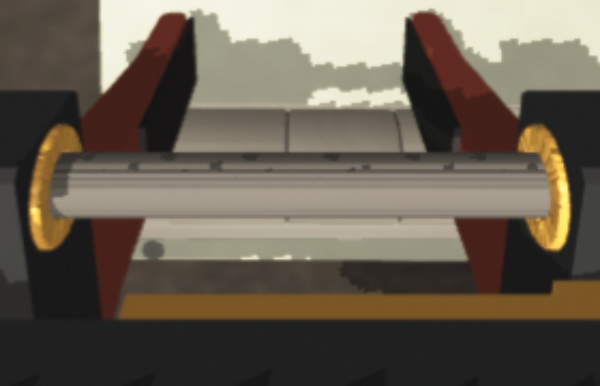

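The contact force has dropped to zero and the bar sits in the groove past the lip, square to it (rows 108–240). I'll lift off, go to the open end with the fingers shut, and look.

>>> jog_arm(
  commands=[
    [0.36,[0.04,0,0],[0,0,0]],
    [0.36,[0,0,-0.3],[0,0,0]],
    [0.36,[0,0,-0.4],[0,0,0]],
    [-1,[0,0,-0.4],[0,0,0]],
    [-1,[-0.18,-0.4,0],[0,0,0]],
    [-1,[-0.19,-0.4,0],[0,0,0]],
    [-1,[0,0,0],[0,0,0]],
    [-1,[0,0,0],[0,0,0]],
  ],
)

```text
t: 9.85
ee_pos: [561.3, -206.3, 125.4]
orientation: [-0.468, -3.106, -0.001]
ft_force: [-0.0, 0.5, -0.0]
width: 23.3
grasp_force: 0.0
```

```bash
python3 - <<'E'
from h import *
o=get_obs(); s=get_image('wrist'); t=get_image('top')
cv2.imwrite('pics/s5.png',np.vstack([cv2.resize(s['image'],(560,350)),cv2.resize(t['image'][140:230,270:414],(400,250)).__array__() if 0 else cv2.resize(t['image'][140:230,280:480],(560,250))]))
O=np.array([593.6,-104.8]); yaw=-0.297; X=np.array([np.cos(yaw),np.sin(yaw)]); Y=np.array([-X[1],X[0]])
p=o['ee_pos'][:2]-O; print(p@X,p@Y,o['ee_pos'],o['width'])
E
```

```text
-1.2049941928465855 -106.50873798349637 [ 561.27767393 -206.29300722  125.37783764] 23.34028363677807
```

View pics/s5.png

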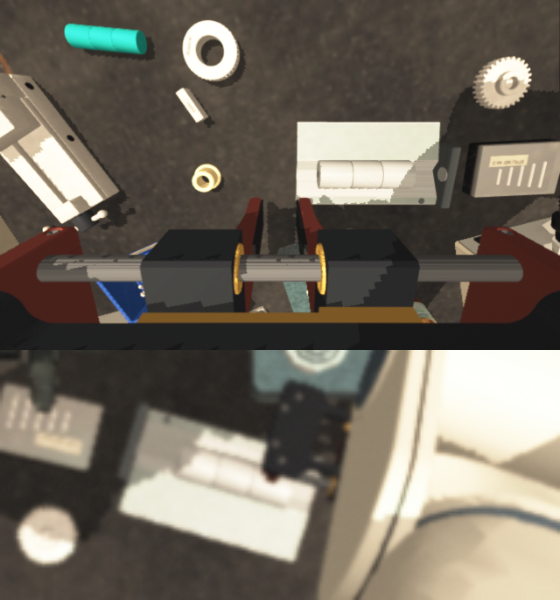

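The bar is seated in the groove. In the wrist picture its −y end is near full-scale pixel (362,198) and its +y end near (470,200), with a gap before the stop at about (500,200). The bystanders haven't moved.

```bash
python3 - <<'E'
from h import *
o=get_obs(); s=get_image('wrist')
O=np.array([593.6,-104.8]); yaw=-0.297; X=np.array([np.cos(yaw),np.sin(yaw)]); Y=np.array([-X[1],X[0]])
P=onplane(s,[(362,198),(470,200),(506,200)],20.5,o)[:,:2]-O; print(np.c_[P@X,P@Y]); print(o['width'])
E
```

```text
[[  0.19929327 -64.56245673]
 [  2.08196775  39.97290126]
 [  2.03782167  74.71541998]]
15.14318015494484
```

>>> jog_arm(
  commands=[
    [-1,[0,0,0.4],[0,0,0]],
    [-1,[0,0,0.4],[0,0,0]],
    [-1,[0,0,0.25],[0,0,0]],
    [-1,[0,0,0.08],[0,0,0]],
    [-1,[0,0,0],[0,0,0]],
  ],
)

```text
t: 10.5
ee_pos: [561.2, -204.7, 11.7]
orientation: [-0.462, -3.105, -0.001]
ft_force: [0.1, -0.3, 1.0]
width: 0.5
grasp_force: 0.0
```

>>> jog_arm(
  commands=[
    [-1,[0,0.03,0],[0,0,0]],
    [-1,[0,0.03,0],[0,0,0]],
    [-1,[0,0.03,0],[0,0,0]],
    [-1,[0,0.03,0],[0,0,0]],
    [-1,[0,0.03,0],[0,0,0]],
    [-1,[0,0.03,0],[0,0,0]],
    [-1,[0,0.03,0],[0,0,0]],
    [-1,[0,0.03,0],[0,0,0]],
    [-1,[0,0.03,0],[0,0,0]],
    [-1,[0,0.03,0],[0,0,0]],
  ],
)

```text
t: 11.5
ee_pos: [570.8, -177.0, 12.6]
orientation: [-0.465, -3.107, -0.0]
ft_force: [0.1, 0.1, -0.7]
width: 0.7
grasp_force: 0.0
```

>>> jog_arm(
  commands=[
    [-1,[0,0.03,0],[0,0,0]],
    [-1,[0,0.03,0],[0,0,0]],
    [-1,[0,0.03,0],[0,0,0]],
    [-1,[0,0.03,0],[0,0,0]],
    [-1,[0,0.03,0],[0,0,0]],
    [-1,[0,0.03,0],[0,0,0]],
    [-1,[0,0.03,0],[0,0,0]],
    [-1,[0,0.03,0],[0,0,0]],
  ],
)

```text
t: 12.3
ee_pos: [577.9, -154.0, 12.6]
orientation: [-0.465, -3.107, -0.0]
ft_force: [-0.0, -1.6, -1.0]
width: 0.5
grasp_force: 1.0
```

>>> jog_arm(
  commands=[
    [-1,[0,0.02,0],[0,0,0]],
    [-1,[0,0.02,0],[0,0,0]],
    [-1,[0,0.02,0],[0,0,0]],
    [-1,[0,0.01,0],[0,0,0]],
  ],
)

```text
t: 12.7
ee_pos: [579.8, -147.4, 12.7]
orientation: [-0.464, -3.107, -0.0]
ft_force: [-0.6, -2.3, -1.0]
width: 0.2
grasp_force: 1.0
```

>>> jog_arm(
  commands=[
    [-1,[0,0.01,0],[0,0,0]],
    [-1,[0,0.01,0],[0,0,0]],
    [-1,[0,0.01,0],[0,0,0]],
    [-1,[0,0.01,0],[0,0,0]],
  ],
)

```text
t: 13.1
ee_pos: [581.0, -143.7, 12.7]
orientation: [-0.465, -3.107, -0.0]
ft_force: [-0.9, -1.1, -1.2]
width: 0.3
grasp_force: 1.0
```

>>> jog_arm(
  commands=[
    [-1,[0,0.01,0],[0,0,0]],
    [-1,[0,0.01,0],[0,0,0]],
  ],
)

```text
t: 13.3
ee_pos: [581.6, -141.8, 12.7]
orientation: [-0.465, -3.107, 0.0]
ft_force: [-0.7, -2.4, 0.5]
width: 0.9
grasp_force: 1.0
```

>>> jog_arm(
  commands=[
    [-1,[0,0.01,0],[0,0,0]],
    [-1,[0,0.01,0],[0,0,0]],
  ],
)

```text
t: 13.5
ee_pos: [582.2, -139.9, 12.7]
orientation: [0.465, 3.107, -0.0]
ft_force: [-0.5, -1.9, -0.9]
width: 0.8
grasp_force: 1.0
```

>>> jog_arm(
  commands=[
    [-1,[0,0.01,0],[0,0,0]],
  ],
)

```text
t: 13.6
ee_pos: [582.5, -138.9, 12.7]
orientation: [0.465, 3.107, 0.0]
ft_force: [-0.1, -1.5, -0.6]
width: 0.1
grasp_force: 1.0
```

>>> jog_arm(
  commands=[
    [-1,[0,0.01,0],[0,0,0]],
  ],
)

```text
t: 13.7
ee_pos: [582.5, -138.8, 12.7]
orientation: [-0.463, -3.107, 0.002]
ft_force: [-3.0, -12.1, 0.8]
width: 0.4
grasp_force: 6.1
```

The force stepped from 1.5 to 12 N, so the bar is against the stop. I'll back off, lift and check.

>>> jog_arm(
  commands=[
    [-1,[0,0,0],[0,0,0]],
    [-1,[0,-0.01,0],[0,0,0]],
    [-1,[0,-0.05,0],[0,0,0]],
    [-1,[0,-0.3,0],[0,0,0]],
    [-1,[0,-0.2,-0.2],[0,0,0]],
    [-1,[0,0,-0.4],[0,0,0]],
    [-1,[0,0,-0.4],[0,0,0]],
    [-1,[0,0,0],[0,0,0]],
    [-1,[0,0,0],[0,0,0]],
  ],
)

```text
t: 14.6
ee_pos: [566.9, -191.7, 113.7]
orientation: [0.464, 3.105, -0.0]
ft_force: [-0.8, 0.0, -0.3]
width: 0.7
grasp_force: 0.0
```

```bash
python3 - <<'E'
from h import *
o=get_obs(); s=get_image('wrist'); 
cv2.imwrite('pics/s6.png',np.vstack([cv2.resize(s['image'],(480,300)),cv2.resize(s['image'][120:250,320:560],(480,260))]))
E
```

```text
(no output)
```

View pics/s6.png

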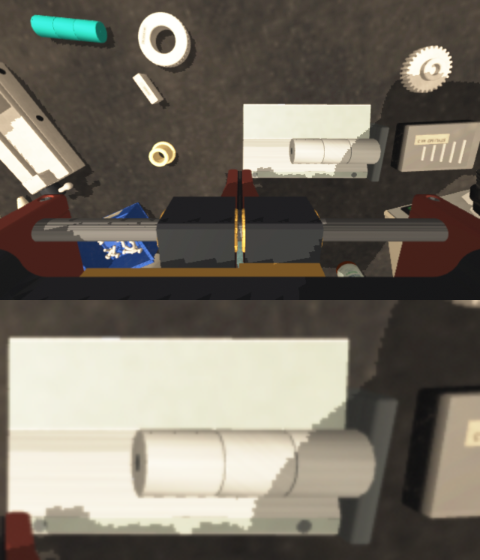

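The bar is seated in the groove. Its +y end, at crop (375,462), lies against the stop's face, and all the bystanders are in place.

```bash
python3 -c "
from workcell import close_job; print(close_job())"
```

```text
the job is handed in; nothing more can be done
None
```

I rolled the bar up the ramp into the V groove and pushed it along until it met the end stop (the force stepped from 1.5 to 12 N), then backed the robot clear and handed the job in at about 15 s; the bystanders looked unmoved in the last picture.

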